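# Charge a cigar box with humidity balls and hold the gate at the third click

### The job

With the red-handled scoop, scoop up the blue humidity balls from the tray and tip at least three of them into the hopper of the green dispenser, without touching the balls with the fingers, then stand the scoop upright on the bench (or back in the tray) and let go of it. Then grip the dispenser's spring-loaded black dial and turn it clockwise, counting the clicks, to the third stop (the red mark) and no further, so that at least three balls roll into the open cigar box, and finish while still holding the dial there: it springs shut if let go. Leave the glue bottle, the closed box and the tape roll where they are.

Things in the scene. Friction and masses are not known exactly. Their poses are not given: they have to be found in the camera images.
- dispenser: Fixed green dispenser, varying place and yaw; origin on the bench under its hopper's centre, z up. In its frame the hopper's walls stand at x and y = -65..65 mm, rim 155 to 160 mm high, but for a backstop 205 mm high at +y. Its floor slopes 15 degrees down to +y, to a yellow gate at y = 66 mm, then a chute into an open cigar box. The dial's pedestal is at x = -150 mm, y = 0
- hopper_mouth (a point): centre of the hopper's open top, 155 mm above the bench; axes as the dispenser's. Opening 110 mm (x) by 118 mm (y). Best tipped into from the -y side, scoop mouth towards +y
- hopper_in (a point): middle of the hopper's inside, 100 mm above the bench, about 15 mm above its sloped floor
- dial_grip (a point): on the dial's upright axis, 118 mm above the bench, centre of a black bar 64 mm long (point x), 16 mm wide (point y: pinch across it), from 94 to 132 mm above the bench, on a disc 78 mm wide and a grey pedestal 96 mm wide, 85 mm high. A white line on its -x half points at the stop marks. The point turns with the dial: its yaw falls as the dial is turned clockwise seen from above
- dial (a joint): dial angle in rad, growing clockwise seen from above: 0 at the closed end stop, where it starts; clicks at 0.436, 0.873, 1.309 (third: red mark, gate 26 mm up, balls pass) and 1.745 (fourth, too far). A spring turns it back to 0 when let go (0.11 N m at 0, 0.15 at the third stop), over the clicks (about 0.06 N m each): up to 0.22 N m is needed. The gate rises 20 mm per rad
- box_in (a point): 10 mm above the centre of the inner floor of the open wooden cigar box fixed under the chute, inside 138 by 138 mm, floor 6 mm thick, walls 45 mm high
- tray: fixed dark wooden tray, varying place and yaw; origin under its centre. Outside 92 mm (x) by 248 mm (y), walls 34 mm high, walls and floor 4 mm thick. At first the scoop stands in the -y half, mouth towards +y (4 mm free on each side), and the balls lie between it and the +y end wall, against which they can be pushed into the scoop
- scoop_grip (a point): middle of the loose steel scoop's upright red handle, 20 mm wide (point x: pinch across it), 26 mm deep (y), top 28 mm higher. Scoop about 140 g, mouth towards point +y. From this point the flat underside is 80 mm lower, the front lip 75 mm ahead (+y), the back 10 mm behind; bowl 76 mm wide, side walls 32 mm high that start 24 mm behind the lip, 2 mm floor. Height 80 mm when it stands on the bench, 84 mm in the tray
- ball0_center (a point): centre of a loose blue ball, 20 mm in diameter, 10 g, smooth glazed ceramic; it rolls freely
- ball1_center (a point): centre of a loose blue ball, 20 mm in diameter, 10 g, smooth glazed ceramic; it rolls freely
- ball2_center (a point): centre of a loose blue ball, 20 mm in diameter, 10 g, smooth glazed ceramic; it rolls freely
- ball3_center (a point): centre of a loose blue ball, 20 mm in diameter, 10 g, smooth glazed ceramic; it rolls freely
- glue_mid (a point): middle of a white and red glue bottle, 32 mm wide, 100 mm tall, standing upright: leave alone
- closed_box_mid (a point): centre of a closed cigar box with a white lid, 80 x 120 x 36 mm: leave alone
- tape_mid (a point): centre of a roll of brown tape lying flat, 72 mm wide, 22 mm high: leave alone
Mind the look-alikes: they are no part of the job. Of the things like the part that bears scoop_grip, leave any that is pink; of the rest the smaller one is meant.

How it is judged:
By the outcome, as a careful person would: the job done as asked, in the order asked, and still so for the second after the job is handed in, while the arm keeps its last pose, push and grip.
It also fails if it takes over 67 s, if anything falls off the work surface, if the arm or the gripper's body presses on something with over 40 N, if the wrist force passes 120 N, or if a joint passes its speed limit or range.

### The arm

A 6-joint arm with a two-finger parallel gripper is mounted at the origin on the work surface. World frame = base frame: x ahead of the robot, y to its left, z up, the work surface at z = 0. Lengths are in m, angles in rad, forces in N, time in s.
With the tool pointing down it reaches from about 0.3 to 0.875 m from the base axis. Payload 6.4 kg.
Tool frame: the origin (TCP) lies midway between the tips of the shut fingers; the grasp point (between the pads) lies 19 mm behind it; z points along the fingers, y is the line along which they close (so a half turn about z gives the same grasp; the last joint's range is limited). The gripper opens to 85 mm and grips with 20 to 120 N. Pads are 22 mm wide; open, the fingers measure 114 mm over their backs; the gripper's body (76 mm by 85 mm) begins 54 mm behind the grasp point. The pads swing forward as they close: fully open they stand 13 mm farther back than shut.
Start: joints at [1.008, 0.181, 1.607, -0, 1.354, -0.206], TCP at [0.201, 0.539, 0.231] pointing down, gripper open.
Joint ranges: [-2.99, 2.99], [-0.89, 2.07], [0.3, 2.58], [-1.14, 4.28], [0, 2.63], [-3.12, 3.12]. Speed limits (rad/s): [2.57, 2.57, 3.01, 3.14, 3.14, 3.14].

### API

Orientations are given as a unit quaternion [w, x, y, z].
In Python, from rig import r gives the robot as it stands.
- The arm moves only by the tool apply_moves, never from a script. Its argument "motion" is a list that holds one entry, the list of rows, each a list of 5 numbers: the closure, from -1 (fully open) to 1 (shut), then the shift along the world's x, y, z in m, then the turn about the world's z in degrees. A call has 1 to 20 rows; each row shifts and turns the commanded pose from where the row before left it; what a row does not reach is not made up. A row lasts 1/12 s, in which the tool goes at most 41.7 mm and 7.16 degrees, less where a joint would pass 70% of its speed; a pose out of reach is approached as far as the arm can. A call is refused whole if a number of a shift passes 0.0417 or a number of a turn 7.16, either way. A call with a gripper value outside its range is refused whole. The fingers move at their own pace and stop on an object; the grip force is fixed at half the most. Time passes only in rows, so rows that do not move let the fingers close. It gives the time, the measured TCP pose, the force, the opening and the grip force at its end, in the units of the state.
- r.get_state(): the state, without advancing time (a new reading comes with each control period).
- r.capture(name): name is "side" or "top" or "wrist"; returns the picture (480x640x3 uint8, red, green, blue); there is no depth.
- r.camera_info(name): a dict with "mtx" (3x3 intrinsics, pixels), "world_from_camera" (4x4, takes a point from camera to world coordinates); the wrist camera has in their place "T_tool_cam" (4x4, takes a point from camera to tool coordinates, whose origin is the TCP and whose axes are the flange's). Camera axes: x right, y down, z forward; pixel columns grow to the right and rows downward; lengths in m; the calibration is good to about 2 mm. The wrist camera is an equidistant fisheye: a pixel r from the principal point sees the ray r / f radians off the axis. A picture is of the moment at which its call begins: read the wrist's pose just before it. camera_info takes no time and is no camera call.
- r.hand_in(): hands the job in; it is judged then, once.
The state is a dict: "clock": time; "joint_positions": joint angles; "qd": joint speeds; "joint_torque": joint torques, N m; "tool_pos": TCP position; "orientation": TCP orientation; "ft_force": force on the tool from outside, world axes, zero at the start; "torque": the same for the moment, N m; "opening": opening from 0.0 (shut) to 1.0 (fully open); "gripper_force": force on a finger pad.
Only numpy, scipy, OpenCV 4.12 (cv2) and the standard library are available. Lean on these libraries where they do the work, as an engineer would, in place of code of your own. Each camera call takes 0.05 s, during which the arm holds its last target. There are 200 camera calls.

## Working session

There is one attempt and no reset: what is moved stays moved. The work goes in short steps, Python scripts to look and compute and a tool call to move; the robot and the scene stay as the last step left them, time stands still between calls to the robot, and variables do not carry over. Pictures are saved under pics/ and viewed, at most 10 in all, crops included, and the job is handed in when it is done.

Besides the shell and the picture viewer there is one more tool, called after "Request:" by a JSON object that holds its "op" and its "data". apply_moves: Moves the arm, as the interface text tells. Its arguments: {"type":"object","properties":{"motion":{"type":"array","items":{"type":"array","items":{"type":"array","items":{"type":"number"}}}}},"required":["motion"]}

```bash
mkdir -p pics; ls; python3 - <<'E'
from rig import r
import cv2,numpy as np
np.set_printoptions(precision=4,suppress=True)
for n in ("top","side"):
    cv2.imwrite(f"pics/{n}0.png",r.capture(n)[:,:,::-1])
for n in ("top","side","wrist"):
    print(n,r.camera_info(n))
print(r.get_state())
E
```

```text
pics
top {'mtx': array([[609.6538,   0.    , 317.0315],
       [  0.    , 609.6538, 237.6417],
       [  0.    ,   0.    ,   1.    ]]), 'world_from_camera': array([[ 0.0129, -0.9888,  0.1487,  0.383 ],
       [-0.9997, -0.0099,  0.0209, -0.0485],
       [-0.0192, -0.1489, -0.9887,  1.1853],
       [ 0.    ,  0.    ,  0.    ,  1.    ]])}
side {'mtx': array([[595.2328,   0.    , 326.1048],
       [  0.    , 595.2328, 231.944 ],
       [  0.    ,   0.    ,   1.    ]]), 'world_from_camera': array([[ 0.7679, -0.4841,  0.4194,  0.045 ],
       [-0.6405, -0.5906,  0.4909, -0.656 ],
       [ 0.0101, -0.6456, -0.7636,  1.0946],
       [ 0.    ,  0.    ,  0.    ,  1.    ]])}
wrist {'mtx': array([[371.6483,   0.    , 319.8043],
       [  0.    , 371.6483, 234.7101],
       [  0.    ,   0.    ,   1.    ]]), 'T_tool_cam': array([[-0.0013, -0.9591, -0.2831,  0.0729],
       [ 1.    , -0.0015,  0.0004,  0.0009],
       [-0.0008, -0.2831,  0.9591, -0.1419],
       [ 0.    ,  0.    ,  0.    ,  1.    ]])}
{'clock': 0.1, 'joint_positions': array([ 1.0077,  0.1815,  1.6079, -0.    ,  1.3538, -0.2063]), 'qd': array([ 0.0001, -0.0016, -0.0015, -0.0008, -0.    ,  0.0033]), 'joint_torque': array([ -0.0002, -44.5872, -35.2237,  -0.0004,   0.0041,  -0.    ]), 'tool_pos': array([0.2006, 0.5383, 0.2305]), 'orientation': array([-0.0003,  0.1775,  0.9841, -0.0008]), 'ft_force': array([ 0.5725, -0.5932,  0.1071]), 'torque': array([-0.008 ,  0.0294, -0.0284]), 'gripper_force': 0.0, 'opening': 1.000855815731907}
```

View pics/top0.png

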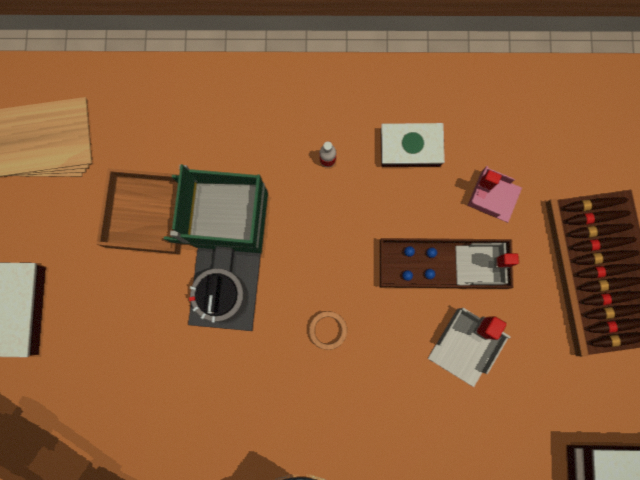

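View pics/side0.png

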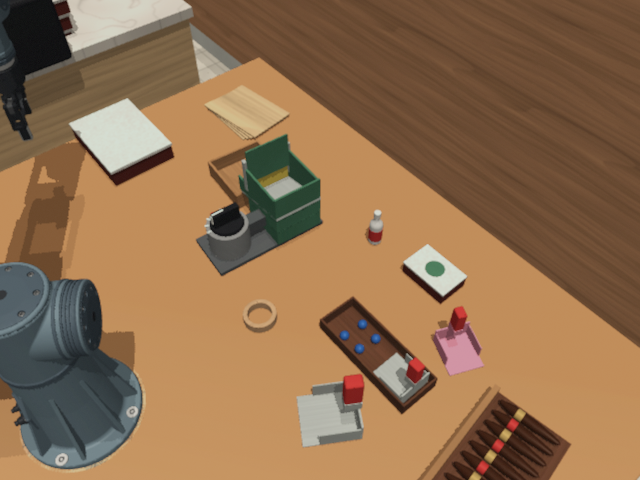

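The top view shows the tray at about (446,263), with the target scoop's handle at (509,260) and four balls near (420,262). The dispenser's hopper is at (225,207) and its dial at (217,295). The big scoop at (475,345) and the pink one at (497,192) are look-alikes. The side view agrees with this. Tray and dispenser yaw are both near 0.

```bash
cat > h.py <<'E'
from rig import r
import cv2,numpy as np
np.set_printoptions(precision=4,suppress=True)
def ray(n,u,v):
    c=r.camera_info(n);K=c["mtx"];T=c["world_from_camera"]
    return T[:3,3],T[:3,:3]@np.array([(u-K[0,2])/K[0,0],(v-K[1,2])/K[1,1],1])
def onz(n,u,v,z):
    o,d=ray(n,u,v);return o+d*(z-o[2])/d[2]
def tri(a,b):
    (o,d),(p,e)=ray("top",*a),ray("side",*b)
    s=np.linalg.lstsq(np.c_[d,-e],p-o,rcond=None)[0]
    return (o+s[0]*d+p+s[1]*e)/2,np.linalg.norm(o+s[0]*d-p-s[1]*e)
def blobs(img,lo,hi,amin=30):  # BGR image, HSV bounds
    m=cv2.inRange(cv2.cvtColor(img,cv2.COLOR_BGR2HSV),np.array(lo),np.array(hi))
    return [(max(c,key=len) if 0 else c) for c in cv2.findContours(m,cv2.RETR_EXTERNAL,cv2.CHAIN_APPROX_NONE)[0] if cv2.contourArea(c)>amin]
E
python3 - <<'E'
from h import *
t=cv2.imread("pics/top0.png");s=cv2.imread("pics/side0.png")
for n,im in(("top",t),("side",s)):
    for nm,lo,hi in(("red",(0,225,110),(5,255,255)),("red2",(174,200,110),(180,255,255)),("blue",(105,130,50),(125,255,255))):
        for c in blobs(im,lo,hi,20):
            (x,y),wh,a=cv2.minAreaRect(c); p=onz(n,x,y,.112 if 'red' in nm else .014)
            print(n,nm,np.round((x,y),1),np.round(wh,1),round(a,1),p)
A=cv2.resize(t[150:345,90:290],None,fx=3,fy=3,interpolation=cv2.INTER_CUBIC)[:600,:]
cv2.imwrite("pics/d.png",A)
B=cv2.resize(t[225:305,365:545],None,fx=4,fy=4,interpolation=cv2.INTER_CUBIC)
cv2.imwrite("pics/tr.png",B)
E
```

```text
top blue [407.5 275. ] [8. 9.] 90.0 [ 0.4884 -0.1984  0.014 ]
top blue [429.8 273.8] [9.2 8.5] 45.0 [ 0.4913 -0.241   0.014 ]
top blue [431.5 252. ] [8. 9.] 90.0 [ 0.5334 -0.245   0.014 ]
top blue [409. 251.] [8. 8.] 90.0 [ 0.5349 -0.2017  0.014 ]
side blue [359. 348.] [8. 8.] 90.0 [ 0.4918 -0.2423  0.014 ]
side blue [375. 338.] [8. 8.] 90.0 [ 0.5328 -0.246   0.014 ]
side blue [344. 335.] [8. 8.] 90.0 [ 0.488  -0.1999  0.014 ]
side blue [362. 324.] [8. 8.] 90.0 [ 0.5345 -0.204   0.014 ]
```

View pics/d.png

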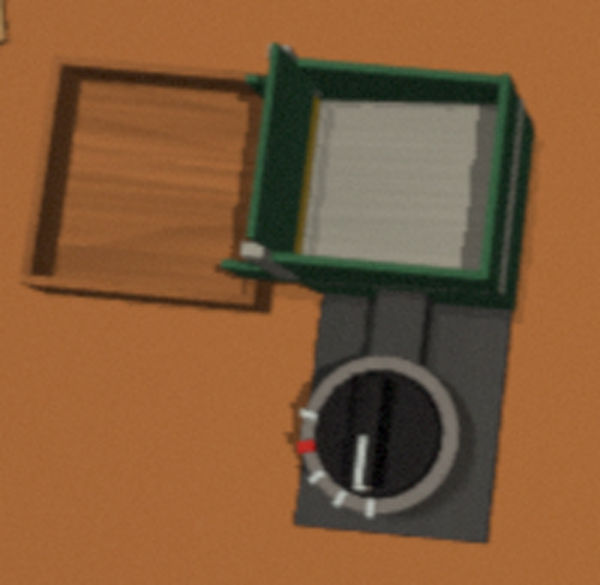

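View pics/tr.png

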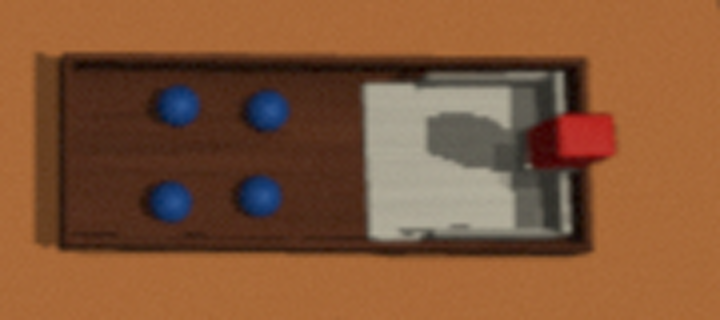

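The crop shows the pedestal ring centred at (382,435) in the crop, the right hopper rim running (510,77) to (490,277), and the backstop at about x=270. The tray crop gives rim corners (62,57), (586,60), (590,250) and (58,247), with the handle top at (585,137).

```bash
python3 - <<'E'
from h import *
D=lambda u,v,z:onz("top",90+u/3,150+v/3,z)
T=lambda u,v,z:onz("top",365+u/4,225+v/4,z)
dial=D(382,435,.085);print("dial",dial)
a,b=D(510,77,.157),D(490,277,.157);print("rim -y ends",a,b)
g=D(306,448,.085);print("red mark",g, np.degrees(np.arctan2(*(g-dial)[1::-1])))
z=D(371,508,.085);print("zero mark", np.degrees(np.arctan2(*(z-dial)[1::-1])))
d=a-b;yaw=np.arctan2(d[1],d[0]);print("yaw rim",np.degrees(yaw))
print("yaw base", [np.degrees(np.arctan2(*(p-q)[1::-1])) for p,q in((D(515,310,.0),D(488,542,.0)),)], "front", np.degrees(np.arctan2(*(D(296,524,0)-D(488,542,0))[1::-1]))-90)
x=np.array([np.cos(yaw),np.sin(yaw)]);y=np.array([-x[1],x[0]])
print("origin from rim",((a+b)/2)[:2]+.065*y,"from dial",dial[:2]+.15*x)
c=[T(*p,.034) for p in((62,57),(586,60),(590,250),(58,247))]
print("tray",sum(c)/4,[np.round(p,4) for p in c])
e=c[0]+c[3]-c[1]-c[2];print("tray yaw",np.degrees(np.arctan2(-e[0],e[1])))
print("handle top",T(585,137,.112))
print("back rim -y in tray inner; lip", T(363,83,.006),T(368,240,.006))
E
```

```text
dial [0.442  0.1535 0.085 ]
rim -y ends [0.6455 0.0737 0.157 ] [0.5285 0.0819 0.157 ]
red mark [0.4337 0.1991 0.085 ] 100.36678351634447
zero mark 173.49036179119332
yaw rim -4.041910456164695
yaw base [np.float64(-5.097537356345896)] front -4.534591425350257
origin from rim [0.5916 0.1426] from dial [0.5917 0.1429]
tray [ 0.5097 -0.2684  0.034 ] [array([ 0.5543, -0.1452,  0.034 ]), array([ 0.5554, -0.3932,  0.034 ]), array([ 0.4654, -0.392 ,  0.034 ]), array([ 0.4639, -0.143 ,  0.034 ])]
tray yaw 0.2916165955247252
handle top [ 0.5095 -0.3683  0.112 ]
back rim -y in tray inner; lip [ 0.5472 -0.2935  0.006 ] [ 0.4709 -0.2943  0.006 ]
```

Request:
{"op": "apply_moves", "data": {"motion": [[[-1,0.011,-0.0324,0.002,-2.5],[-1,0.011,-0.0324,0.002,-2.5],[-1,0.011,-0.0324,0.002,-2.5],[-1,0.011,-0.0324,0.002,-2.5],[-1,0.011,-0.0324,0.002,-2.5],[-1,0.011,-0.0324,0.002,-2.5],[-1,0.011,-0.0324,0.002,-2.5],[-1,0.011,-0.0324,0.002,-2.5],[-1,0.011,-0.0324,0.002,-2.5],[-1,0.011,-0.0324,0.002,-2.5],[-1,0.011,-0.0324,0,-2.5],[-1,0.011,-0.0324,0,-2.5],[-1,0.011,-0.0324,0,-2.5],[-1,0.011,-0.0324,0,-2.5],[-1,0.011,-0.0324,0,-2.5],[-1,0.011,-0.0324,0,-2.5],[-1,0.011,-0.0324,0,-2.5],[-1,0.011,-0.0324,0,-2.5],[-1,0.011,-0.0324,0,-2.5],[-1,0.011,-0.0324,0,-2.5]]]}}

```text
clock: 1.77
tool_pos: [0.4208, -0.1109, 0.251]
orientation: [-0.0, 0.578, 0.816, 0.0]
ft_force: [0.6, 0.0, 0.6]
opening: 1.0
gripper_force: 0.0
```

Request:
{"op": "apply_moves", "data": {"motion": [[[-1,0.011,-0.0324,0,-2.5],[-1,0.011,-0.0324,0,-2.5],[-1,0.011,-0.0324,0,-2.5],[-1,0.011,-0.0324,0,-2.5],[-1,0.011,-0.0324,0,-2.5],[-1,0.011,-0.0324,0,-2.5],[-1,0.011,-0.0324,0,-2.5],[-1,0.011,-0.0324,-0.02,-2.1],[-1,0,0,-0.03,0],[-1,0,0,-0.03,0],[-1,0,0,0,0]]]}}

```text
clock: 2.68
tool_pos: [0.5054, -0.3657, 0.1634]
orientation: [-0.007, 0.708, 0.706, 0.0]
ft_force: [-0.7, 0.3, -1.5]
opening: 1.0
gripper_force: 0.0
```

```bash
python3 - <<'E'
from h import *
s=r.get_state();print({k:s[k] for k in("clock","joint_positions","tool_pos","orientation","opening")})
o=s["orientation"];print("toolx yaw",np.degrees(2*np.arctan2(o[2],o[1])))
cv2.imwrite("pics/w1.png",r.capture("wrist")[:,:,::-1])
E
```

```text
{'clock': 2.6833, 'joint_positions': array([-0.8164,  0.36  ,  1.5271,  0.    ,  1.2675, -0.8145]), 'tool_pos': array([ 0.5054, -0.3657,  0.1634]), 'orientation': array([-0.0065,  0.7077,  0.7064,  0.0002]), 'opening': 0.9996431156249405}
toolx yaw 89.89361771523338
```

View pics/w1.png

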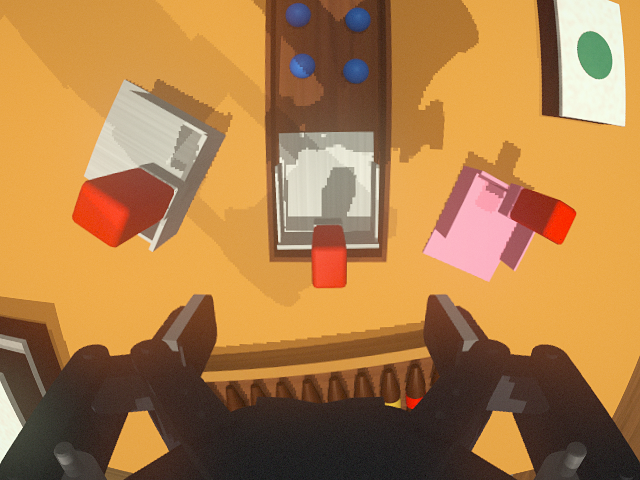

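The wrist view shows the handle at about (329,262), roughly 5 mm to +x of the TCP. The balls are ahead of it near rows 15–70.

Request:
{"op": "apply_moves", "data": {"motion": [[[-1,0.002,0,-0.03,0],[-1,0.001,0,-0.03,0],[-1,0,0,-0.025,0],[-1,0,0,-0.012,0],[-1,0,0,0,0],[-1,0,0,0,0]]]}}

```text
clock: 3.23
tool_pos: [0.5125, -0.3687, 0.0758]
orientation: [0.001, 0.707, 0.707, 0.0]
ft_force: [-0.3, -0.8, 0.5]
opening: 1.001
gripper_force: 0.0
```

Request:
{"op": "apply_moves", "data": {"motion": [[[-1,-0.001,0,-0.009,0],[1,0,0,0,0],[1,0,0,0,0],[1,0,0,0,0],[1,0,0,0,0],[1,0,0,0,0],[1,0,0,0,0],[1,0,0,0,0],[1,0,0,0,0],[1,0,0,0,0]]]}}

```text
clock: 4.07
tool_pos: [0.5109, -0.3686, 0.0656]
orientation: [0.0, 0.707, 0.707, -0.0]
ft_force: [-0.1, 0.0, 3.8]
opening: 0.226
gripper_force: 61.3
```

Request:
{"op": "apply_moves", "data": {"motion": [[[1,0,0.004,-0.001,0],[1,0,0.008,0,0],[1,0,0.01,0,0],[1,0,0.01,0,0],[1,0,0.01,0,0],[1,0,0.01,0,0],[1,0,0.01,0,0],[1,0,0.01,0,0],[1,0,0.01,0,0],[1,0,0.01,0,0],[1,0,0.01,0,0],[1,0,0.009,0,0],[1,0,0.007,0,0],[1,0,0.006,0,0],[1,0,0.005,0,0],[1,0,0.004,0,0],[1,0,0.003,0,0],[1,0,0.002,0,0],[1,0,0.002,0,0],[1,0,0,0,0]]]}}

```text
clock: 5.73
tool_pos: [0.512, -0.2293, 0.0656]
orientation: [0.002, 0.707, 0.707, 0.0]
ft_force: [-0.2, -3.6, 6.1]
opening: 0.222
gripper_force: 61.7
```

```bash
python3 - <<'E'
from h import *
s=r.get_state();print({k:s[k] for k in("clock","tool_pos","ft_force")})
a=cv2.resize(r.capture("wrist")[60:360,170:470,::-1],(500,500))
b=cv2.resize(r.capture("top")[225:305,365:545,::-1],(300,133))
m=np.zeros((500,800,3),np.uint8);m[:,:500]=a;m[:133,500:]=b
cv2.imwrite("pics/w2.png",m)
E
```

```text
{'clock': 5.7333, 'tool_pos': array([ 0.512 , -0.2293,  0.0656]), 'ft_force': array([-0.1509, -3.5685,  6.0542])}
```

View pics/w2.png

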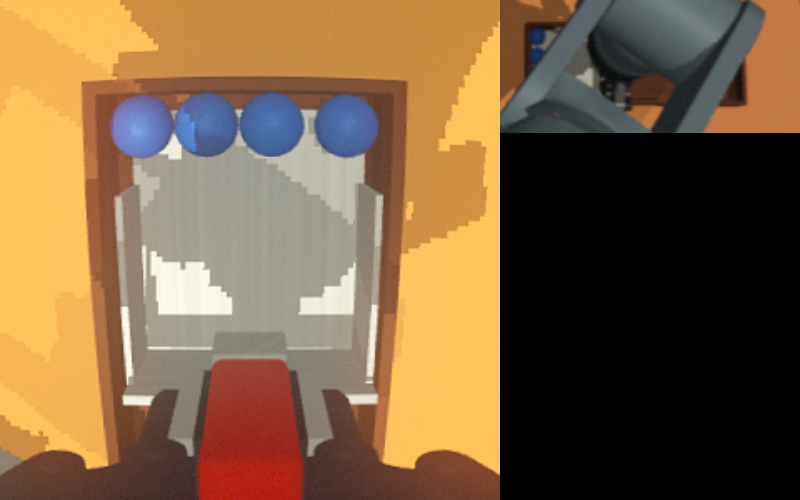

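All four balls lie in a row against the end wall, over the scoop's lip, which is about 6 mm short of the wall. I'll push the rest of the way.

Request:
{"op": "apply_moves", "data": {"motion": [[[1,0,0.002,0,0],[1,0,0.002,0,0],[1,0,0.001,0,0],[1,0,0,0,0],[1,0,0,0,0]]]}}

```text
clock: 6.25
tool_pos: [0.512, -0.2245, 0.0656]
orientation: [0.002, 0.707, 0.707, 0.0]
ft_force: [0.8, -3.0, 4.7]
opening: 0.224
gripper_force: 61.8
```

Request:
{"op": "apply_moves", "data": {"motion": [[[1,0,0,0.003,0],[1,0,0,0.005,0],[1,0,0,0.007,0],[1,0,0,0.007,0],[1,0,0,0.006,0],[1,0,0,0.004,0],[1,0,0.001,0.002,0],[1,0,0.003,0,0],[1,0,0.004,0,0],[1,0,0.002,-0.001,0],[1,0,0.001,-0.003,0],[1,0,0,-0.004,0],[1,0,0,-0.004,0],[1,0,0,-0.004,0],[1,0,0,-0.004,0],[1,0,0,-0.004,0],[1,0,0,-0.003,0],[1,0,0,0,0]]]}}

```text
clock: 7.75
tool_pos: [0.5147, -0.2218, 0.0779]
orientation: [0.009, 0.707, 0.707, -0.003]
ft_force: [-7.9, -22.6, 26.2]
opening: 0.23
gripper_force: 60.3
```

```bash
python3 - <<'E'
from h import *
s=r.get_state();print({k:s[k] for k in("clock","tool_pos","ft_force")})
a=cv2.resize(r.capture("wrist")[60:360,170:470,::-1],(450,450))
b=cv2.resize(r.capture("side")[280:430,300:450,::-1],(350,350))
m=np.zeros((450,800,3),np.uint8);m[:,:450]=a;m[:350,450:]=b
cv2.imwrite("pics/w3.png",m)
E
```

```text
{'clock': 7.75, 'tool_pos': array([ 0.5147, -0.2218,  0.0779]), 'ft_force': array([ -7.8605, -22.6322,  26.2351])}
```

View pics/w3.png

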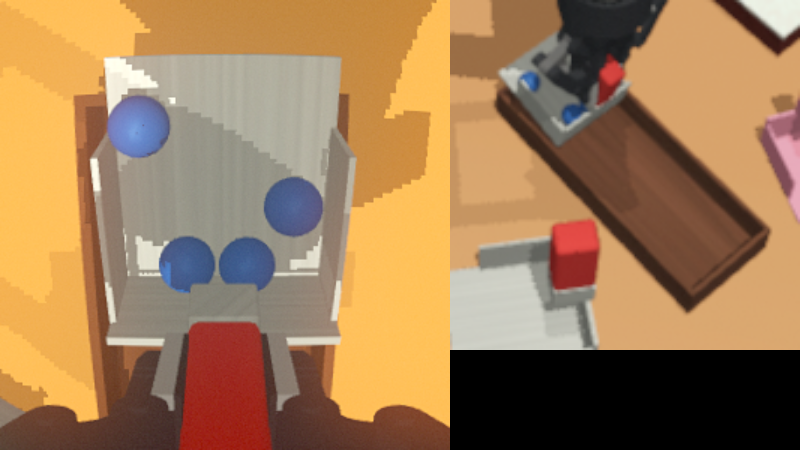

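The scoop is tilted mouth-up on the wall, with all four balls on it and rolling to the back. Next I'll lift.

Request:
{"op": "apply_moves", "data": {"motion": [[[1,0,0,0,0],[1,0,0,0,0],[1,0,0,0,0],[1,0,0,0.004,0],[1,0,0,0.008,0],[1,0,0,0.014,0],[1,0,0,0.02,0],[1,0,0,0.024,0],[1,0,0,0.026,0],[1,0,0,0.024,0],[1,0,0,0.02,0],[1,0,0,0.015,0],[1,0,0,0.007,0],[1,0,0,0.004,0],[1,0,0,0,0]]]}}

```text
clock: 9.1
tool_pos: [0.5108, -0.2119, 0.2371]
orientation: [-0.0, 0.707, 0.707, 0.0]
ft_force: [-0.9, 0.3, -2.2]
opening: 0.225
gripper_force: 58.5
```

```bash
python3 - <<'E'
from h import *
s=r.get_state();print({k:s[k] for k in("clock","tool_pos","ft_force","orientation")})
a=cv2.resize(r.capture("wrist")[60:360,170:470,::-1],(400,400))
b=cv2.resize(r.capture("side")[150:400,280:530,::-1],(400,400))
cv2.imwrite("pics/w4.png",np.hstack([a,b]))
E
```

```text
{'clock': 9.1, 'tool_pos': array([ 0.5108, -0.2119,  0.2371]), 'ft_force': array([-0.8915,  0.2754, -2.16  ]), 'orientation': array([-0.0003,  0.7072,  0.707 ,  0.0001])}
```

View pics/w4.png

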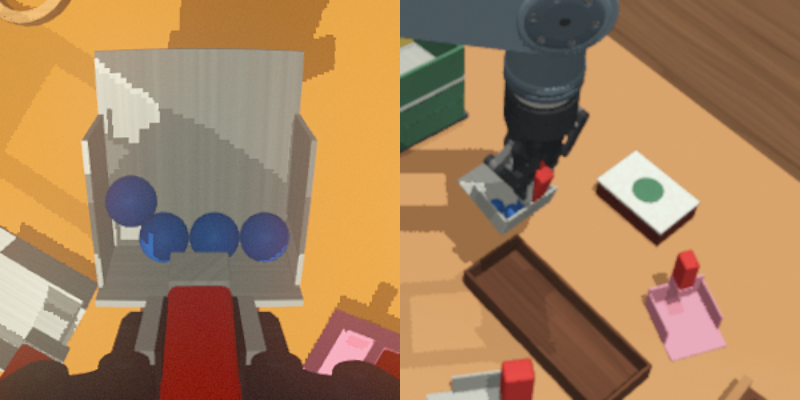

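All four balls rest at the back of the tilted scoop. On to the hopper.

Request:
{"op": "apply_moves", "data": {"motion": [[[1,0.0015,0.006,0.002,-0.3],[1,0.003,0.013,0.002,-0.3],[1,0.005,0.02,0.002,-0.3],[1,0.0065,0.026,0.002,-0.3],[1,0.0075,0.03,0.002,-0.3],[1,0.008,0.032,0,-0.3],[1,0.008,0.032,0,-0.3],[1,0.008,0.032,0,-0.3],[1,0.0075,0.03,0,-0.3],[1,0.0065,0.026,0,-0.3],[1,0.0055,0.022,0,-0.3],[1,0.0045,0.018,0,-0.3],[1,0.003,0.013,0,-0.3],[1,0.002,0.007,0,-0.3],[1,0.001,0.003,0,-0.3],[1,0,0,0,0],[1,0,0,0,0]]]}}

```text
clock: 10.62
tool_pos: [0.5881, 0.0971, 0.2469]
orientation: [-0.0, 0.735, 0.678, -0.0]
ft_force: [0.8, 0.9, -1.9]
opening: 0.224
gripper_force: 58.6
```

```bash
python3 - <<'E'
from h import *
s=r.get_state();print({k:s[k] for k in("clock","tool_pos","ft_force","orientation")})
a=cv2.resize(r.capture("wrist")[0:400,120:520,::-1],(400,400))
b=cv2.resize(r.capture("side")[80:280,190:390,::-1],(400,400))
cv2.imwrite("pics/w5.png",np.hstack([a,b]))
E
```

```text
{'clock': 10.6167, 'tool_pos': array([0.5881, 0.0971, 0.2469]), 'ft_force': array([ 0.8387,  0.8927, -1.9279]), 'orientation': array([-0.0002,  0.7347,  0.6784, -0.0004])}
```

View pics/w5.png

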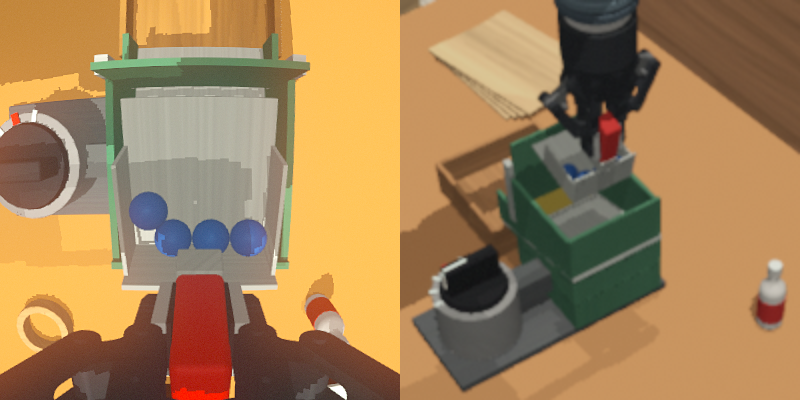

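The scoop is centred over the hopper with its lip just short of the backstop, and all balls are at the back. I'll lower it and push the lip on the backstop to tip it.

Request:
{"op": "apply_moves", "data": {"motion": [[[1,0,0,-0.006,0],[1,0,0,-0.01,0],[1,0,0,-0.007,0],[1,0,0,-0.002,0],[1,0.0003,0.003,0,0],[1,0.0004,0.005,0,0],[1,0.0004,0.005,0,0],[1,0.0004,0.005,0,0],[1,0.0004,0.005,0,0],[1,0.0004,0.005,0,0],[1,0.0004,0.005,-0.001,0],[1,0.0004,0.005,-0.001,0],[1,0.0004,0.005,-0.001,0],[1,0.0004,0.005,-0.001,0],[1,0.0004,0.005,-0.001,0],[1,0.0004,0.005,-0.001,0]]]}}

```text
clock: 12.05
tool_pos: [0.5941, 0.154, 0.2179]
orientation: [0.002, 0.735, 0.678, -0.0]
ft_force: [-0.9, -8.3, 3.2]
opening: 0.227
gripper_force: 58.6
```

Request:
{"op": "apply_moves", "data": {"motion": [[[1,0.0004,0.005,0,0],[1,0.0004,0.005,0,0],[1,0.0004,0.005,0,0],[1,0.0004,0.005,0,0],[1,0.0004,0.005,0,0],[1,0.0003,0.004,0,0],[1,0,0,0,0],[1,-0.0004,-0.005,0,0],[1,-0.0008,-0.01,0,0],[1,-0.0008,-0.01,0,0],[1,-0.0008,-0.01,0,0],[1,-0.0004,-0.005,0,0],[1,0,0,0,0],[1,0,0,0,0],[1,0,0,0,0]]]}}

```text
clock: 13.3
tool_pos: [0.5922, 0.1446, 0.2164]
orientation: [-0.0, 0.735, 0.678, 0.0]
ft_force: [-0.4, 0.1, -0.9]
opening: 0.224
gripper_force: 58.6
```

```bash
python3 - <<'E'
from h import *
s=r.get_state();print({k:s[k] for k in("clock","tool_pos","ft_force","orientation")})
a=cv2.resize(r.capture("wrist")[0:400,120:520,::-1],(400,400))
b=cv2.resize(r.capture("side")[80:280,190:390,::-1],(400,400))
cv2.imwrite("pics/w6.png",np.hstack([a,b]))
E
```

```text
{'clock': 13.3, 'tool_pos': array([0.5922, 0.1446, 0.2164]), 'ft_force': array([-0.3583,  0.138 , -0.9165]), 'orientation': array([-0.0001,  0.7347,  0.6784,  0.0002])}
```

View pics/w6.png

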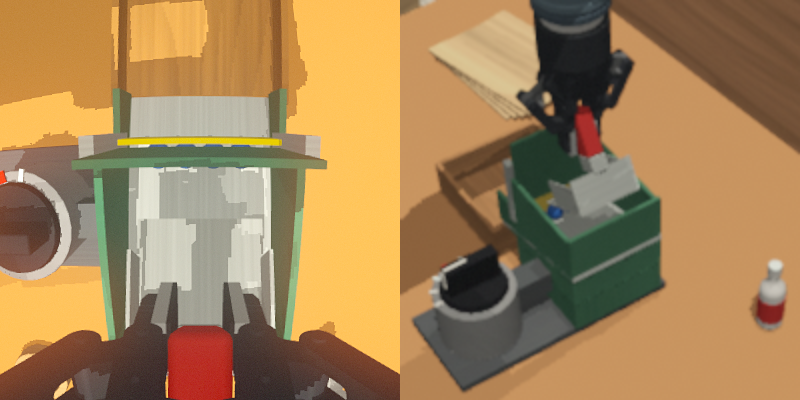

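The blue specks at the gate and the lighter tool force (−1.9 to −0.9 N) show the balls are in the hopper. I'll lift out and go to the free bench spot.

Request:
{"op": "apply_moves", "data": {"motion": [[[1,0,0,0.01,0],[1,0,0,0.02,0],[1,0,0,0.025,0],[1,0,0,0.022,0],[1,0,0,0.008,0],[1,-0.007,-0.025,0,0],[1,-0.007,-0.025,0,0],[1,-0.007,-0.025,0,0],[1,-0.007,-0.025,0,0],[1,-0.007,-0.025,0,0],[1,-0.007,-0.025,0,0],[1,0,0,-0.03,0],[1,0,0,-0.04,0],[1,0,0,-0.04,0],[1,0,0,-0.04,0],[1,0,0,-0.03,0],[1,0,0,-0.015,0],[1,0,0,0,0]]]}}

```text
clock: 14.9
tool_pos: [0.5465, -0.0045, 0.1016]
orientation: [-0.004, 0.735, 0.679, -0.003]
ft_force: [-0.9, 0.1, -1.7]
opening: 0.226
gripper_force: 58.8
```

```bash
python3 - <<'E'
from h import *
s=r.get_state();print({k:s[k] for k in("clock","tool_pos","ft_force")})
for n in("top","side"):
    im=r.capture(n)[:,:,::-1].copy()
    for c in blobs(im,(105,130,40),(125,255,255),3):
        (x,y),wh,a=cv2.minAreaRect(c);print(n,np.round((x,y),1),np.round(wh),onz(n,x,y,.09))
E
```

```text
{'clock': 14.9, 'tool_pos': array([ 0.5465, -0.0045,  0.1016]), 'ft_force': array([-0.9378,  0.106 , -1.7222])}
top [196.7 211. ] [ 9. 42.] [0.595  0.1963 0.09  ]
side [274.2 181.8] [ 7. 23.] [0.6013 0.188  0.09  ]
```

All four balls (a 76 mm row) lie at the gate in the hopper. Now I'll level the scoop on the bench by pressing and dragging.

Request:
{"op": "apply_moves", "data": {"motion": [[[1,0,0,-0.01,0],[1,0,-0.002,-0.008,0],[1,0,-0.006,-0.003,0],[1,0,-0.006,-0.002,0],[1,0,-0.006,-0.002,0],[1,0,-0.006,-0.003,0],[1,0,-0.006,-0.003,0],[1,0,-0.006,-0.003,0],[1,0,-0.005,-0.003,0],[1,0,-0.005,-0.003,0],[1,0,-0.004,-0.002,0]]]}}

```text
clock: 15.92
tool_pos: [0.5518, -0.0595, 0.0669]
orientation: [0.002, 0.735, 0.678, 0.001]
ft_force: [-4.4, -1.4, 12.5]
opening: 0.227
gripper_force: 58.0
```

Request:
{"op": "apply_moves", "data": {"motion": [[[1,0,-0.004,-0.003,0],[1,0,-0.002,-0.002,0],[1,0,0,-0.002,0],[1,0,0,-0.001,0],[1,0,0,0,0]]]}}

```text
clock: 16.33
tool_pos: [0.5531, -0.0672, 0.0604]
orientation: [0.004, 0.735, 0.678, 0.0]
ft_force: [-5.6, -7.8, 21.4]
opening: 0.228
gripper_force: 58.5
```

Request:
{"op": "apply_moves", "data": {"motion": [[[1,0,0,0.001,0],[-1,0,0,0,0],[-1,0,0,0,0],[-1,0,0,0,0],[-1,0,0,0,0],[-1,0,0,0,0],[-1,0,0,0.01,0],[-1,0,0,0.03,0],[-1,0,0,0.035,0],[-1,0,0,0.035,0],[-1,0,0,0.035,0],[-1,0,0,0.02,0]]]}}

```text
clock: 17.33
tool_pos: [0.5516, -0.0637, 0.2275]
orientation: [0.003, 0.734, 0.679, 0.001]
ft_force: [0.5, -0.4, 1.3]
opening: 1.001
gripper_force: 0.0
```

```bash
python3 - <<'E'
from h import *
s=r.get_state();print({k:s[k] for k in("clock","tool_pos","ft_force","opening")})
c=r.camera_info("wrist");K=c["mtx"];Tc=c["T_tool_cam"]
from scipy.spatial.transform import Rotation as R
o=s["orientation"];Rw=R.from_quat([o[1],o[2],o[3],o[0]]).as_matrix()
def w(u,v,z):
    d=np.array([u-K[0,2],v-K[1,2]]);rr=np.hypot(*d);th=rr/K[0,0]
    v_=Rw@Tc[:3,:3]@np.r_[d/rr*np.sin(th),np.cos(th)];p=s["tool_pos"]+Rw@Tc[:3,3]
    return p+v_*(z-p[2])/v_[2]
im=r.capture("wrist")[:,:,::-1].copy();cv2.imwrite("pics/w7.png",im)
for lo,hi in(((0,190,60),(6,255,255)),((0,0,110),(180,45,255))):
  for k in blobs(im,lo,hi,300):
    b=cv2.boxPoints(cv2.minAreaRect(k));print("blob",lo,cv2.contourArea(k),b.round(0).tolist())
    print([w(*p,.002)[:2].round(3).tolist() for p in b],[w(*p,.108)[:2].round(3).tolist() for p in b])
E
```

```text
{'clock': 17.3333, 'tool_pos': array([ 0.5516, -0.0637,  0.2275]), 'ft_force': array([ 0.527 , -0.4306,  1.2951]), 'opening': 1.0007588356045019}
blob (0, 190, 60) 690.0 [[309.0, 241.0], [334.0, 241.0], [334.0, 271.0], [309.0, 271.0]]
[[0.538, -0.105], [0.564, -0.107], [0.561, -0.14], [0.535, -0.138]] [[0.543, -0.072], [0.561, -0.073], [0.56, -0.097], [0.541, -0.096]]
blob (0, 0, 110) 3008.0 [[462.0, 348.0], [473.0, 262.0], [535.0, 269.0], [524.0, 356.0]]
[[0.715, -0.26], [0.719, -0.144], [0.805, -0.164], [0.811, -0.292]] [[0.669, -0.183], [0.672, -0.1], [0.733, -0.114], [0.738, -0.205]]
blob (0, 0, 110) 450.5 [[481.0, 191.0], [490.0, 160.0], [514.0, 167.0], [505.0, 198.0]]
[[0.726, -0.065], [0.736, -0.032], [0.766, -0.04], [0.756, -0.074]] [[0.677, -0.043], [0.684, -0.02], [0.706, -0.025], [0.698, -0.05]]
blob (0, 0, 110) 4954.0 [[281.0, 148.0], [357.0, 148.0], [357.0, 228.0], [281.0, 228.0]]
[[0.518, -0.007], [0.593, -0.013], [0.588, -0.095], [0.51, -0.089]] [[0.529, -0.002], [0.582, -0.007], [0.579, -0.065], [0.523, -0.06]]
blob (0, 0, 110) 378.0 [[151.0, 19.0], [202.0, -4.0], [208.0, 8.0], [156.0, 31.0]]
[[0.392, 0.15], [0.451, 0.163], [0.456, 0.148], [0.398, 0.134]] [[0.439, 0.109], [0.481, 0.119], [0.485, 0.108], [0.444, 0.098]]
```

The numbers show the scoop standing flat: its floor measures 75 x 85 mm at bench level with the lip at y=-0.010, and the handle top agrees. Off to the dial.

Request:
{"op": "apply_moves", "data": {"motion": [[[-1,-0.0085,0.0168,0.005,6.9],[-1,-0.0085,0.0168,0.005,6.9],[-1,-0.0085,0.0168,0.005,6.9],[-1,-0.0085,0.0168,0.005,6.9],[-1,-0.0085,0.0168,0,6.9],[-1,-0.0085,0.0168,0,6.9],[-1,-0.0085,0.0168,0,6.9],[-1,-0.0085,0.0168,0,6.9],[-1,-0.0085,0.0168,0,6.9],[-1,-0.0085,0.0168,0,6.9],[-1,-0.0085,0.0168,0,6.9],[-1,-0.0085,0.0168,0,6.9],[-1,-0.0085,0.0168,0,6.9],[-1,0,0,-0.02,0],[-1,0,0,0,0],[-1,0,0,0,0]]]}}

```text
clock: 18.72
tool_pos: [0.4387, 0.1551, 0.2218]
orientation: [-0.001, 0.042, 0.999, -0.0]
ft_force: [-0.1, -0.1, -0.5]
opening: 0.998
gripper_force: 0.0
```

```bash
cat >> h.py <<'E'
from scipy.spatial.transform import Rotation as R
def wpix(s):
    c=r.camera_info("wrist");K=c["mtx"];Tc=c["T_tool_cam"]
    o=s["orientation"];Rw=R.from_quat([o[1],o[2],o[3],o[0]]).as_matrix()
    def w(u,v,z):
        d=np.array([u-K[0,2],v-K[1,2]]);rr=np.hypot(*d);th=rr/K[0,0]
        q=Rw@Tc[:3,:3]@np.r_[d/rr*np.sin(th),np.cos(th)];p=s["tool_pos"]+Rw@Tc[:3,3]
        return p+q*(z-p[2])/q[2]
    return w
def yaw(s): return np.degrees(2*np.arctan2(s["orientation"][2],s["orientation"][1]))
E
python3 - <<'E'
from h import *
s=r.get_state();print(s["clock"],s["tool_pos"],yaw(s),s["joint_positions"])
w=wpix(s);im=r.capture("wrist")[:,:,::-1].copy();cv2.imwrite("pics/w8.png",im)
for lo,hi in(((0,190,60),(6,255,255)),((0,0,150),(180,60,255))):
  for k in blobs(im,lo,hi,30):
    (x,y),wh,a=cv2.minAreaRect(k)
    print(lo,np.round((x,y)),np.round(wh),round(a),cv2.contourArea(k),"z.085",w(x,y,.085)[:2],"z.132",w(x,y,.132)[:2])
m=cv2.inRange(cv2.cvtColor(im,cv2.COLOR_BGR2HSV),np.array((0,0,60)),np.array((180,70,180)))
for n in("side",):
    i2=r.capture(n)[:,:,::-1].copy()
    for k in blobs(i2,(0,190,90),(6,255,255),40):
        print(n,cv2.boxPoints(cv2.minAreaRect(k)).round().tolist())
E
```

```text
18.7167 [0.4387 0.1551 0.2218] 175.15555452757587 [ 0.0839 -0.0605  1.8813 -0.0002  1.3232 -1.4023]
(0, 190, 60) [  6. 394.] [25. 11.] 90 177.0 z.085 [ 0.644  -0.3062] z.132 [ 0.5972 -0.2272]
(0, 190, 60) [ 98. 338.] [33. 19.] 2 228.5 z.085 [ 0.5378 -0.0784] z.132 [ 0.509  -0.0378]
(0, 190, 60) [375. 212.] [ 8. 12.] 75 79.5 z.085 [0.4339 0.1993] z.132 [0.4225 0.1931]
(0, 0, 150) [127. 442.] [24. 26.] 11 325.0 z.085 [ 0.6923 -0.1041] z.132 [ 0.6374 -0.0592]
(0, 0, 150) [418. 394.] [ 9. 18.] 86 122.0 z.085 [0.6206 0.2385] z.132 [0.5778 0.2257]
(0, 0, 150) [311. 392.] [114.  21.] 1 1795.5 z.085 [0.6042 0.1335] z.132 [0.5642 0.1384]
(0, 0, 150) [415. 352.] [21. 12.] 90 124.0 z.085 [0.5668 0.2328] z.132 [0.5331 0.221 ]
(0, 0, 150) [470. 345.] [10. 13.] 90 63.0 z.085 [0.5683 0.2869] z.132 [0.5343 0.2659]
(0, 0, 150) [172. 343.] [18.  8.] 45 78.0 z.085 [0.5415 0.0079] z.132 [0.512  0.0339]
(0, 0, 150) [177. 327.] [11. 24.] 34 165.5 z.085 [0.5242 0.0182] z.132 [0.4977 0.0425]
(0, 0, 150) [111. 320.] [23. 44.] 5 160.5 z.085 [ 0.5165 -0.053 ] z.132 [ 0.4912 -0.0167]
(0, 0, 150) [147. 313.] [51
[... 254 characters left out ...]
23.] [10.  9.] 90 62.5 z.085 [0.4423 0.1988] z.132 [0.4295 0.1927]
(0, 0, 150) [318. 214.] [ 9. 53.] 0 368.0 z.085 [0.4311 0.1559] z.132 [0.4202 0.157 ]
(0, 0, 150) [  2. 162.] [25.  5.] 90 74.0 z.085 [ 0.3466 -0.152 ] z.132 [ 0.35  -0.099]
(0, 0, 150) [320. 218.] [145. 125.] 90 4382.0 z.085 [0.4352 0.1571] z.132 [0.4236 0.158 ]
(0, 0, 150) [631. 167.] [152.  16.] 90 1622.5 z.085 [0.4053 0.4661] z.132 [0.3988 0.4149]
side [[343.0, 403.0], [343.0, 380.0], [362.0, 380.0], [362.0, 403.0]]
side [[448.0, 327.0], [454.0, 309.0], [467.0, 313.0], [461.0, 331.0]]
side [[328.0, 276.0], [328.0, 259.0], [339.0, 259.0], [339.0, 276.0]]
side [[369.0, 232.0], [381.0, 232.0], [381.0, 240.0], [369.0, 240.0]]
```

The wrist view agrees with the top view on the dial to about 1 mm, and the side view shows the scoop handle upright. I'll lower onto the dial.

Request:
{"op": "apply_moves", "data": {"motion": [[[-1,0.002,-0.001,-0.03,0],[-1,0.001,0,-0.035,0],[-1,0,0,-0.03,0],[-1,0,0,-0.018,0.3],[-1,0,0,-0.005,0],[-1,0,0,0,0],[-1,0,0,0,0]]]}}

```text
clock: 19.4
tool_pos: [0.4438, 0.1538, 0.1055]
orientation: [0.001, 0.04, 0.999, 0.0]
ft_force: [0.7, 0.1, -0.2]
opening: 1.002
gripper_force: 0.0
```

Request:
{"op": "apply_moves", "data": {"motion": [[[-1,-0.002,0,-0.004,0],[1,0,0,0,0],[1,0,0,0,0],[1,0,0,0,0],[1,0,0,0,0],[1,0,0,0,0],[1,0,0,0,0],[1,0,0,0,0],[1,0,0,0,0],[1,0,0,0,0],[1,0,0,0,0]]]}}

```text
clock: 20.32
tool_pos: [0.4408, 0.1542, 0.1006]
orientation: [0.0, 0.04, 0.999, 0.0]
ft_force: [-1.7, 2.1, 5.9]
opening: 0.179
gripper_force: 58.7
```

Request:
{"op": "apply_moves", "data": {"motion": [[[1,0,0,0,-3],[1,0,0,0,-5],[1,0,0,0,-5],[1,0,0,0,-5],[1,0,0,0,-5],[1,0,0,0,-5],[1,0,0,0,-5],[1,0,0,0,-5],[1,0,0,0,-5],[1,0,0,0,-5],[1,0,0,0,-5],[1,0,0,0,-5],[1,0,0,0,0],[1,0,0,0,0]]]}}

```text
clock: 21.48
tool_pos: [0.4414, 0.1552, 0.1007]
orientation: [0.0, 0.519, 0.855, 0.001]
ft_force: [1.6, 6.4, 2.3]
opening: 0.177
gripper_force: 60.2
```

```bash
python3 - <<'E'
from h import *
s=r.get_state();print(s["clock"],s["tool_pos"],yaw(s),s["ft_force"],s["torque"],s["opening"],s["gripper_force"])
E
```

```text
21.4833 [0.4414 0.1552 0.1007] 117.44249859843714 [1.6049 6.4052 2.3293] [ 0.9886 -0.1714  0.2258] 0.17661139460071534 60.23439109325409
```

Request:
{"op": "apply_moves", "data": {"motion": [[[1,0,0,0,-4],[1,0,0,0,-4],[1,0,0,0,-4],[1,0,0,0,-3],[1,0,0,0,-2],[1,0,0,0,0],[1,0,0,0,0],[1,0,0,0,0],[1,0,0,0,0],[1,0,0,0,0],[1,0,0,0,0]]]}}

```text
clock: 22.4
tool_pos: [0.4418, 0.1554, 0.1007]
orientation: [0.0, 0.64, 0.769, 0.002]
ft_force: [2.7, 7.9, -0.4]
opening: 0.179
gripper_force: 60.0
```

```bash
python3 - <<'E'
from h import *
s=r.get_state();print(s["clock"],s["tool_pos"],yaw(s),s["ft_force"],s["torque"],s["opening"],s["gripper_force"])
for n in("top","side"):
    im=r.capture(n)[:,:,::-1].copy();cv2.imwrite(f"pics/{n}9.png",im)
    for c in blobs(im,(105,130,40),(125,255,255),3):
        (x,y),wh,a=cv2.minAreaRect(c);print(n,np.round((x,y),1),np.round(wh),onz(n,x,y,.016))
w=wpix(r.get_state());im=r.capture("wrist")[:,:,::-1].copy();cv2.imwrite("pics/w9.png",im)
for lo,hi,z in(((0,190,60),(6,255,255),.085),((105,130,40),(125,255,255),.016),((0,0,150),(180,60,255),.132)):
  for k in blobs(im,lo,hi,20):
    (x,y),wh,a=cv2.minAreaRect(k);p=w(x,y,z)
    if np.hypot(p[0]-.44,p[1]-.155)<.25 : print(lo,np.round((x,y)),np.round(wh),round(a),p)
E
```

```text
22.4 [0.4418 0.1554 0.1007] 100.4565405184944 [ 2.6616  7.9455 -0.3942] [ 1.1951 -0.3085  0.1564] 0.17948516528690972 60.01196622848511
top [117. 225.] [8. 8.] [0.5801 0.3684 0.016 ]
top [119.7 204.9] [ 9. 28.] [0.6203 0.3656 0.016 ]
side [237.7 163.4] [6. 8.] [0.6089 0.3652 0.016 ]
(0, 190, 60) [320. 195.] [22. 14.] 90 [0.4336 0.1993 0.085 ]
(0, 0, 150) [ 78. 467.] [35.  9.] 51 [0.3207 0.0315 0.132 ]
(0, 0, 150) [120. 428.] [15.  5.] 63 [0.358  0.0842 0.132 ]
(0, 0, 150) [288. 328.] [7. 9.] 0 [0.4291 0.1606 0.132 ]
(0, 0, 150) [607. 345.] [ 27. 143.] 27 [0.5744 0.1666 0.132 ]
(0, 0, 150) [405. 307.] [19. 64.] 14 [0.467  0.1753 0.132 ]
(0, 0, 150) [320. 298.] [77. 12.] 90 [0.438  0.1736 0.132 ]
(0, 0, 150) [232. 296.] [86. 27.] 83 [0.4088 0.169  0.132 ]
(0, 0, 150) [320. 243.] [22. 17.] 90 [0.4344 0.1925 0.132 ]
(0, 0, 150) [398. 240.] [60. 18.] 58 [0.4586 0.1979 0.132 ]
(0, 0, 150) [363. 205.] [10. 24.] 27 [0.4454 0.2069 0.132 ]
(0, 0, 150) [274. 207.] [25. 20.] 55 [0.4186 0.2014 0.132 ]
(0, 0, 150) [608. 199.] [85. 45.] 22 [0.5399 0.2288 0.132 ]
(0, 0, 150) [255. 181.] [ 53. 114.] 28 [0.4117 0.2084 0.132 ]
```

```bash
python3 -c "
from rig import r
print(r.hand_in())"
```

```text
the job is handed in; nothing more can be done
None
```

The job is handed in at about 22.5 s: all four balls are in the open cigar box, the scoop stands upright on the bench, and the gripper still holds the dial at the third stop (red mark).

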